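# Turn the loose-lidded pill box over on its stand

## Robot

A 6-joint arm with a two-finger parallel gripper is mounted at the origin on the work surface. World frame = base frame: x ahead of the robot, y to its left, z up, the work surface at z = 0. Lengths are in m, angles in rad, forces in N, time in s.
With the tool pointing down it reaches from about 0.35 to 1 m from the base axis. Payload 7.1 kg.
Tool frame: the origin (TCP) lies between the finger pads; the fingertips stand 22 mm ahead of it and the grasp point (between the pads) lies 3 mm ahead of it; x points along the fingers, y is the direction in which the jaws open and shut, and the axes are right-handed (so a half turn about x gives the same grasp; the last joint's range is limited). The gripper opens to 85 mm and grips with 20 to 120 N. Pads are 22 mm wide; open, the fingers measure 114 mm over their backs; the gripper's body (76 mm by 85 mm) begins 54 mm behind the grasp point. The pads swing forward as they close: fully open they stand 13 mm farther back than shut.
Start: joints at [-1.337, 0.423, 1.63, -0, 1.089, -0.019], TCP at [0.156, -0.605, 0.253] pointing down, gripper open.
Joint ranges: [-3, 3], [-0.9, 2.11], [0.09, 2.58], [-1.31, 4.45], [0.11, 2.69], [-2.54, 2.54]. Speed limits (rad/s): [2.39, 2.39, 3.01, 3.14, 3.14, 3.14].

## Interface

Orientations are given as a rotation vector (axis times angle).
In Python, from rig import manip gives the robot as it stands. The module is installed in compiled form; this text tells all that it offers. Calls block until the motion is done:
- manip.move_to(position, orientation): joint-space move of the TCP to a pose.
- manip.servo_line(position, orientation=None, rate=0.15): straight line of the TCP; orientation=None keeps the orientation; rate is the mean speed in m/s.
- manip.set_joints(angles): joint-space move.
- manip.command_gripper(opening, f_grip=None): finger opening in m; f_grip is the grip in N (None keeps the last); returns when the fingers have stopped.
- manip.hold(seconds).
- manip.solve_ik(position, orientation): joint angles nearest the present ones, or None.
- manip.camera(name): name is "scene" or "side" or "wrist"; returns a dict with "image" (400x640x3 uint8, red, green, blue), "fx", "fy", "cx", "cy" (pixels), "k1" (the pictures are not rectified: a ray, as slopes to the right and down, at radius r is drawn at 1 + k1 r^2 times it, then the intrinsics apply), "cam_to_world" (4x4, takes a point from camera to world coordinates); the wrist camera has in their place "mount" (4x4, takes a point from camera to tool coordinates, whose origin is the TCP and whose axes are the tool frame's). Camera axes: x right, y down, z forward; pixel columns grow to the right and rows downward; lengths in m; the calibration is good to about 2 mm. A picture is of the moment at which its call begins: read the wrist's pose just before it. There is no depth.
A pose or a line that the arm cannot do raises manip.IKError and nothing moves.
- manip.sign_off(): hands the job in, once; it reports no verdict.
Readings, each from a call of its own:
- manip.get_time(): time.
- manip.get_joint_positions(): joint angles.
- manip.get_joint_vel(): joint speeds.
- manip.get_tau(): joint torques, N m.
- manip.get_position(): TCP position.
- manip.get_ee_rot(): TCP orientation.
- manip.get_contact_force(): force on the tool from outside, world axes, zero at the start.
- manip.get_torque(): the same for the moment, N m.
- manip.get_width(): finger opening in m.
Only numpy, scipy, OpenCV 4.12 (cv2) and the standard library are available. Lean on these libraries where they do the work, as an engineer would, in place of code of your own. Each camera call takes 0.05 s, during which the arm holds its last target.

## Task

The evening dose has been taken, so turn the blue-lidded pill box over on its slanted stand: its green underside should face out and the blue lid should lie against the stand. The lid is only laid on, so keep it pinched shut on the box all the way round, then leave the box fully seated and straight in its own stand. Do not disturb the yellow-lidded box on the other stand.

Things in the scene. Friction and masses are not known exactly. Their poses are not given: they have to be found in the camera images.
- blue_box: White pill box, green underside, blue lid. Closed: a block 80 (own x) x 110 (y) x 36 mm (z), origin at its centre; +z goes out through the lid (lid face z=+18, underside z=-18). 0.12-0.24 kg. Starts in its stand with +x 50 deg down the slope, towards the robot's right and ahead, +z 40 deg up the same way. Pinch lid and base near x=-20, y=0, fingers along +x: the stand's 80 mm gap is free there.
- blue_lid: Blue loose lid of that box: flat plate 80 x 110 x 10 mm, flush with the box all round; a 7 mm deep rim inside it sits in the box with 1.5 mm play. No hinge, no catch, 60 g. Origin at the plate's centre, 13 mm along the box's +z from the box's origin when shut; axes parallel to the box's.
- blue_stand_seat (a point): Where the closed box's centre lies when seated, either way round; 81 mm above the table. The stand is fixed, of dark steel: two 8 mm bars, 44 mm left and right of its middle, fall 50 deg towards the robot's right and ahead for 66 mm to lips 38 mm tall, square to the bars, that hold the box's lower end. Axes: x level, the way the slope falls; y level, along the box's width; z up.
- yellow_box: Bystander: the same white pill box with a yellow lid, on an identical second stand about 250 mm to the side; the two stands may change places. Origin and axes as for the blue-lidded box.
Things that resemble listed ones, but are neither listed nor needed, are in the scene too. What is shaped like the blue_box but orange is not meant. Leave any purple look-alike of the blue_lid alone.

How it is judged:
By the outcome, as a careful person would: the job done as asked, in the order asked, and still so for the second after the job is handed in, with the robot touching nothing.
It also fails if it takes over 45 s, if anything falls off the work surface, if the arm or the gripper's body presses on something with over 40 N, if the wrist force passes 120 N, or if a joint passes its speed limit or range.

## Working session

There is one attempt and no reset: what is moved stays moved. The work goes in short steps, each a Python script; the robot and the scene stay as the last script left them, time stands still between calls to the robot, and variables do not carry over. Pictures are saved under pics/ and viewed, and the job is handed in when it is done.

```bash
mkdir -p pics
python3 - <<'E'
from rig import manip
import cv2,numpy as np,json
for n in ["scene","side","wrist"]:
    c=manip.camera(n)
    cv2.imwrite(f"pics/{n}0.png",c["image"][:,:,::-1])
    print(n,{k:(np.round(v,4).tolist() if k!="image" else 0) for k,v in c.items()})
print(manip.get_time(),manip.get_position(),manip.get_ee_rot(),manip.get_width())
E
```

```text
scene {'image': 0, 'fx': 465.3749, 'fy': 465.3749, 'cx': 323.121, 'cy': 196.7678, 'k1': -0.1263, 'cam_to_world': [[-0.8783, 0.2644, -0.3984, 0.879], [0.4782, 0.4842, -0.7328, 0.672], [-0.0008, -0.8341, -0.5517, 0.7023], [0.0, 0.0, 0.0, 1.0]]}
side {'image': 0, 'fx': 364.0836, 'fy': 364.0836, 'cx': 318.6427, 'cy': 199.292, 'k1': -0.03, 'cam_to_world': [[-0.9718, -0.1698, 0.1636, 0.2918], [-0.2357, 0.7093, -0.6644, 0.5404], [-0.0032, -0.6842, -0.7293, 0.8031], [0.0, 0.0, 0.0, 1.0]]}
wrist {'image': 0, 'fx': 343.515, 'fy': 343.515, 'cx': 317.9464, 'cy': 198.9001, 'k1': -0.0522, 'mount': [[-0.0006, -0.3192, 0.9477, -0.1205], [1.0, -0.001, 0.0002, 0.0002], [0.0009, 0.9477, 0.3192, -0.0825], [0.0, 0.0, 0.0, 1.0]]}
0.15 [ 0.15624855 -0.6047462   0.25272153] [ 2.08723961  0.26643066 -2.08744127] 0.08528440486001942
```

View pics/scene0.png

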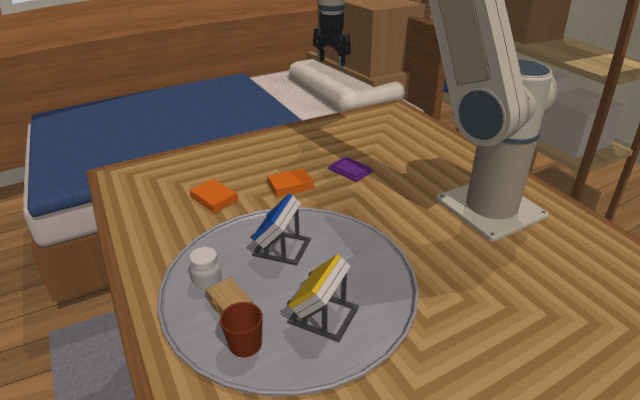

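View pics/side0.png

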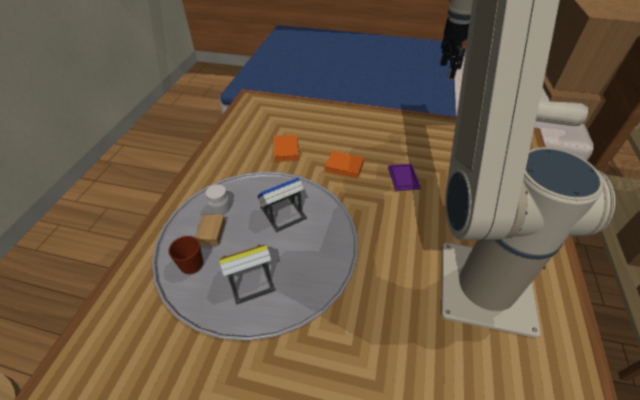

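View pics/wrist0.png

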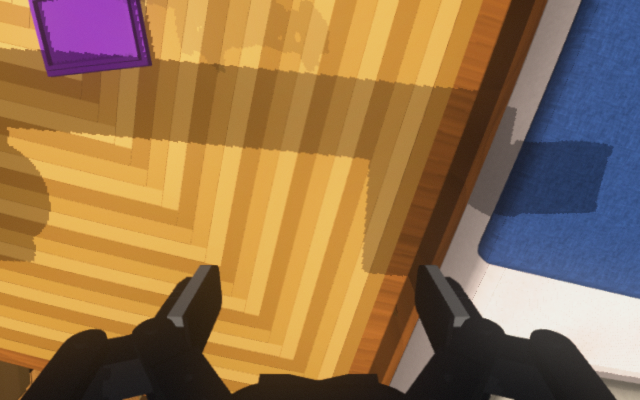

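Candidates in scene: blue-lidded box (278,222), yellow-lidded box (320,285), orange boxes (214,194) and (290,182), and the purple lid (350,169). By the description I choose the blue-lidded one at (278,222). I'll check it in close crops.

Run:
```python
import cv2
a=cv2.imread("pics/scene0.png");b=cv2.imread("pics/side0.png")
cv2.imwrite("pics/c1.png",cv2.resize(a[185:270,235:325],None,fx=7,fy=7,interpolation=cv2.INTER_CUBIC)[:600])
cv2.imwrite("pics/c2.png",cv2.resize(b[165:245,245:325],None,fx=7,fy=7,interpolation=cv2.INTER_CUBIC))
```

```text
(no output)
```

View pics/c1.png

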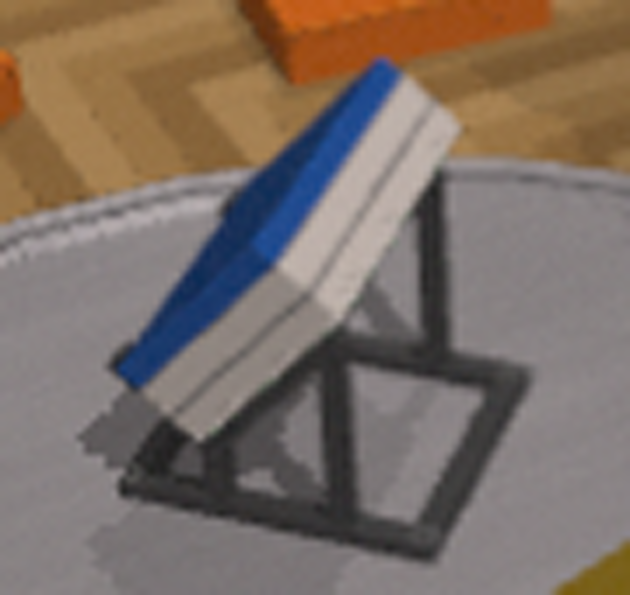

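View pics/c2.png

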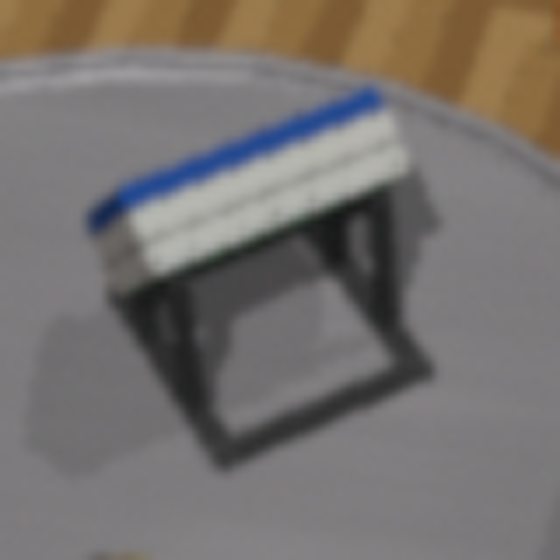

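The crop confirms it. In scene, the lid's outer top corner is at about (289,193), its near corner at (271,219) and its lower one at (252,238). The white edge face shows a base/lid seam, with green just visible underneath in the side view. Next I fit the pose from these corners in both views.

```bash
cat > h.py <<'E'
import numpy as np,cv2
from scipy.spatial.transform import Rotation as R
from scipy.optimize import least_squares
def proj(P,c,T=None):
    T=np.array(c["cam_to_world"]) if T is None else T
    p=(np.atleast_2d(P)-T[:3,3])@T[:3,:3]
    s=p[:,:2]/p[:,2:]; r2=(s**2).sum(1,keepdims=True); s=s*(1+c["k1"]*r2)
    return s*[c["fx"],c["fy"]]+[c["cx"],c["cy"]]
def boxR(yaw):  # heading of fall = yaw
    s,c=np.sin(np.radians(50)),np.cos(np.radians(50))
    f=np.array([np.cos(yaw),np.sin(yaw),0]); u=np.array([0,0,1.])
    x=c*f-s*u; z=s*f+c*u
    return np.c_[x,np.cross(z,x),z]
def wristT(c,pos,rv):
    T=np.eye(4);T[:3,:3]=R.from_rotvec(rv).as_matrix();T[:3,3]=pos
    return T@np.array(c["mount"])
E
cat > fit.py <<'E'
from h import *
from rig import manip
sc=manip.camera("scene");sd=manip.camera("side")
un=lambda l,o:(np.array(l,float)+.5)/7-.5+o
K1=[(-40,55,18),(-40,-55,18),(40,55,18),(-40,55,-18),(-40,-55,-18),(40,55,-18),(-40,55,8),(-40,-55,8),(40,55,8)]
p1=un([(255,240),(380,58),(118,372),(335,317),(462,125),(200,440),(275,265),(402,75),(145,388)],(235,185))
K2=[(-40,55,18),(-40,55,8),(-40,55,-18),(-40,-55,18),(-40,-55,8),(-40,-55,-18),(40,55,18)]
p2=un([(122,195),(135,212),(150,275),(375,88),(388,108),(408,170),(88,222)],(245,165))
K1=np.array(K1)/1e3;K2=np.array(K2)/1e3
def f(v):
    B=boxR(v[3])
    return np.r_[(proj(v[:3]+K1@B.T,sc)-p1).ravel(),(proj(v[:3]+K2@B.T,sd)-p2).ravel()]
s=least_squares(f,[.6,-.1,.081,-.6],loss="soft_l1")
print(s.x,np.degrees(s.x[3]));print(np.round(f(s.x).reshape(-1,2),1).tolist())
g=least_squares(lambda w:f([w[0],w[1],.081,w[2]]),s.x[[0,1,3]],loss="soft_l1");print(g.x,np.degrees(g.x[2]),g.cost,s.cost)
np.save("est.npy",g.x)
# IK feasibility
x,y,yaw=g.x;B=boxR(yaw);C=np.array([x,y,.081])
for sg in (1,-1):
    # tool x=box x; tool y=+-box z
    T=np.c_[B[:,0],sg*B[:,2],np.cross(B[:,0],sg*B[:,2])]
    rv=R.from_matrix(T).as_rotvec()
    for d in [(-.020-.003,0,0),(-.16,0,0),(-.10,0,.12)]:
        q=manip.solve_ik(C+B@np.array(d),rv);print(sg,d,None if q is None else np.round(q,2))
E
python3 fit.py
```

```text
[ 0.56678438 -0.12290979  0.07885175 -0.80192322] -45.94681584099846
[[-0.2, 0.8], [0.5, -0.3], [-0.3, 0.1], [1.1, 0.9], [0.4, 0.5], [0.2, 0.9], [0.5, 0.3], [0.6, 0.2], [-0.7, 0.7], [-0.4, -1.7], [-0.8, -0.7], [1.0, -0.6], [0.3, -1.1], [-0.1, -0.5], [0.7, -0.6], [-0.5, -1.6]]
[ 0.56711254 -0.12080719 -0.80256494] -45.98358361519697 7.432116444766409 6.703508819206753
1 (-0.023, 0, 0) None
1 (-0.16, 0, 0) [ 0.19  0.28  2.23 -1.27  0.6   2.07]
1 (-0.1, 0, 0.12) [-0.05  0.32  2.04 -1.13  0.51  1.7 ]
-1 (-0.023, 0, 0) None
-1 (-0.16, 0, 0) [ 0.19  0.28  2.23 -1.27  0.6  -1.07]
-1 (-0.1, 0, 0.12) [-0.05  0.32  2.04 -1.13  0.51 -1.44]
```

Run:
```python
from h import *
from rig import manip
x,y,yaw=np.load("est.npy");B=boxR(yaw);C=np.array([x,y,.081])
for gx in (-.02,-.028):
  for th in range(-60,61,5):
    t=np.radians(th);d=np.array([np.cos(t),np.sin(t),0])
    for sg in (1,-1):
        a=B@d; b=sg*B[:,2];T=np.c_[a,b,np.cross(a,b)];rv=R.from_matrix(T).as_rotvec()
        q=manip.solve_ik(C+B@np.array([gx,0,0])-.003*a,rv)
        if q is not None: print(gx,th,sg,np.round(q,2))
print(manip.get_time())
# out of plane retreat along x
for r in np.arange(.023,.1,.01):
    T=np.c_[B[:,0],B[:,2],np.cross(B[:,0],B[:,2])]
    q=manip.solve_ik(C-B[:,0]*r,R.from_matrix(T).as_rotvec());print(round(r,3),None if q is None else np.round(q,2))
```

```text
-0.02 -60 1 [ 0.16  0.95  1.56 -0.86  1.58  1.83]
-0.02 -60 -1 [ 0.16  0.95  1.56 -0.86  1.58 -1.31]
-0.02 -55 1 [ 0.17  0.91  1.61 -0.88  1.49  1.85]
-0.02 -55 -1 [ 0.17  0.91  1.61 -0.88  1.49 -1.3 ]
-0.02 -50 1 [ 0.17  0.87  1.66 -0.9   1.4   1.86]
-0.02 -50 -1 [ 0.17  0.87  1.66 -0.9   1.4  -1.28]
-0.02 -45 1 [ 0.17  0.83  1.72 -0.93  1.31  1.87]
-0.02 -45 -1 [ 0.17  0.83  1.72 -0.93  1.31 -1.27]
-0.02 -40 1 [ 0.17  0.79  1.77 -0.96  1.21  1.89]
-0.02 -40 -1 [ 0.17  0.79  1.77 -0.96  1.21 -1.25]
-0.02 -35 1 [ 0.17  0.75  1.82 -1.    1.12  1.92]
-0.02 -35 -1 [ 0.17  0.75  1.82 -1.    1.12 -1.22]
-0.02 -30 1 [ 0.16  0.72  1.87 -1.05  1.03  1.95]
-0.02 -30 -1 [ 0.16  0.72  1.87 -1.05  1.03 -1.19]
-0.02 -25 1 [ 0.15  0.68  1.92 -1.11  0.93  1.99]
-0.02 -25 -1 [ 0.15  0.68  1.92 -1.11  0.93 -1.16]
-0.02 -20 1 [ 0.13  0.65  1.97 -1.18  0.84  2.03]
-0.02 -20 -1 [ 0.13  0.65  1.97 -1.18  0.84 -1.11]
-0.02 -15 1 [ 0.11  0.63  2.02 -1.28  0.75  2.1 ]
-0.02 -15 -1 [ 0.11  0.63  2.02 -1.28  0.75 -1.04]
-0.02 5 -1 [-0.03  0.56  2.19  4.27  0.44 -0.46]
-0.02 10 -1 [-0.07  0.56  2.22  3.95  0.4
[... 2235 characters left out ...]
]
-0.028 35 1 [-0.36  0.62  2.31  2.67  0.7  -2.42]
-0.028 35 -1 [-0.36  0.62  2.31  2.67  0.7   0.72]
-0.028 40 1 [-0.42  0.66  2.31  2.52  0.79 -2.36]
-0.028 40 -1 [-0.42  0.66  2.31  2.52  0.79  0.78]
-0.028 45 1 [-0.48  0.69  2.3   2.39  0.88 -2.32]
-0.028 45 -1 [-0.48  0.69  2.3   2.39  0.88  0.83]
-0.028 50 1 [-0.53  0.73  2.28  2.27  0.97 -2.29]
-0.028 50 -1 [-0.53  0.73  2.28  2.27  0.97  0.86]
-0.028 55 1 [-0.58  0.77  2.26  2.16  1.05 -2.26]
-0.028 55 -1 [-0.58  0.77  2.26  2.16  1.05  0.88]
-0.028 60 1 [-0.62  0.81  2.23  2.07  1.13 -2.24]
-0.028 60 -1 [-0.62  0.81  2.23  2.07  1.13  0.9 ]
0.25
0.023 None
0.033 None
0.043 None
0.053 None
0.063 None
0.073 None
0.083 None
0.093 None
```

```bash
cat > fk.py <<'E'
from h import *
Rz=lambda a:R.from_euler('z',a).as_matrix(); Ry=lambda a:R.from_euler('y',a).as_matrix()
def fk(q,o):
    o=np.asarray(o).reshape(6,3)
    M=np.eye(3);p=np.zeros(3);pts=[]
    for f,a,off in zip((Rz,Ry,Ry,Rz,Ry,Rz),q,o):
        M=M@f(a);p=p+M@off;pts.append(p)
    # tool: x along fingers = local z
    T=M@np.array([[0,0,1],[0,1,0],[-1,0,0]]).T  # placeholder mapping
    return p,M,pts
E
python3 - <<'E'
from fk import *
from rig import manip
q0=manip.get_joint_positions();p0=manip.get_position();M0=R.from_rotvec(manip.get_ee_rot()).as_matrix()
_,M,_=fk(q0,np.zeros(18));D=M.T@M0;print(np.round(D,3))
rng=np.random.default_rng(0);S=[]
while len(S)<60:
    p=np.array([rng.uniform(.3,.75),rng.uniform(-.4,.3),rng.uniform(.1,.5)])
    r=R.from_matrix(M0)*R.from_rotvec(rng.normal(size=3)*.7)
    q=manip.solve_ik(p,r.as_rotvec())
    if q is not None:S.append((q,p,r.as_matrix()))
print(max(np.abs(fk(q,np.zeros(18))[1]@D-m).max() for q,p,m in S))
s=least_squares(lambda o:np.concatenate([fk(q,o)[0]-p for q,p,m in S]),np.ones(18)*.1)
print(np.round(s.x.reshape(6,3),4),abs(s.fun).max());np.save("o.npy",s.x);np.save("D.npy",D)
E
```

```text
[[-0. -1. -0.]
 [ 0.  0. -1.]
 [ 1. -0.  0.]]
1.609823385706477e-15
[[-0.     -0.0055  0.3124]
 [ 0.      0.0468  0.5631]
 [ 0.0775 -0.0294  0.2301]
 [-0.      0.0249  0.2548]
 [-0.     -0.0249  0.1709]
 [-0.      0.      0.1081]] 6.661338147750939e-16
```

```bash
cat >> fk.py <<'E'
O=np.load("o.npy");D=np.load("D.npy")
def tool(q):
    p,M,pts=fk(q,O);return p,M@D,pts
def pose(C,B,gx,th,sg,back=0.,off=(0,0,0)):
    t=np.radians(th);a=B@np.array([np.cos(t),np.sin(t),0]);b=sg*B[:,2]
    T=np.c_[a,b,np.cross(a,b)]
    return C+B@np.array([gx,0,0])-(.003+back)*a+np.array(off),R.from_matrix(T).as_rotvec()
E
python3 - <<'E'
from fk import *
from rig import manip
x,y,yaw=np.load("est.npy");B=boxR(yaw);C=np.array([x,y,.081])
q0=manip.get_joint_positions()
for th in (-16,-18,-20):
  for back in (0,.05,.1,.15,.17):
    p,rv=pose(C,B,-.02,th,1,back);q=manip.solve_ik(p,rv);print(th,back,None if q is None else np.round(q,2))
    q2=manip.solve_ik(*pose(C,B,-.02,-th,-1,back));print('   end',None if q2 is None else np.round(q2,2))
p,rv=pose(C,B,-.02,-18,1,.15);q=manip.solve_ik(p,rv)
if q is not None:
  for s in np.linspace(0,1,9):
    P,T,_=tool(q0+s*(q-q0));print(np.round(P,3),'tip',np.round(P+.022*T[:,0],3),'dir',np.round(T[:,0],2))
# yellow rough: scene pixel of center (320,288) at z~.09
c=manip.camera("scene")
f=lambda v:proj(np.array([v[0],v[1],.09]),c)[0]-[320,285]
print("yellow",least_squares(f,[.6,.1]).x)
E
```

```text
-16 0 [ 0.11  0.63  2.01 -1.26  0.76  2.08]
   end [-0.14  0.56  2.25  3.55  0.43  0.13]
-16 0.05 [ 0.18  0.55  2.02 -1.15  0.82  2.01]
   end [-0.11  0.45  2.32  3.64  0.39  0.05]
-16 0.1 [ 0.25  0.48  2.02 -1.05  0.89  1.95]
   end [-0.08  0.32  2.37  3.8   0.33 -0.09]
-16 0.15 [ 0.32  0.41  2.01 -0.96  0.97  1.89]
   end [-0.05  0.17  2.41  4.1   0.27 -0.38]
-16 0.17 [ 0.35  0.38  2.   -0.93  1.    1.87]
   end [-0.03  0.11  2.43  4.29  0.26 -0.56]
-18 0 [ 0.12  0.64  1.99 -1.22  0.8   2.06]
   end [-0.16  0.57  2.26  3.42  0.45  0.23]
-18 0.05 [ 0.19  0.57  2.   -1.12  0.86  1.99]
   end [-0.14  0.45  2.33  3.48  0.4   0.18]
-18 0.1 [ 0.26  0.5   1.99 -1.02  0.93  1.93]
   end [-0.12  0.32  2.39  3.59  0.34  0.08]
-18 0.15 [ 0.32  0.43  1.98 -0.94  1.01  1.88]
   end [-0.09  0.17  2.43  3.83  0.26 -0.14]
-18 0.17 [ 0.35  0.41  1.97 -0.91  1.04  1.86]
   end [-0.08  0.11  2.44  4.    0.23 -0.31]
-20 0 [ 0.13  0.65  1.97 -1.18  0.84  2.03]
   end [-0.18  0.57  2.27  3.3   0.47  0.32]
-20 0.05 [ 0.2   0.58  1.97 -1.09  0.9   1.97]
   end [-0.17  0.46  2.34  3.34  0.42  0.29]
-20 0.1
[... 258 characters left out ...]
22  0.  ]
[ 0.156 -0.605  0.253] tip [ 0.156 -0.605  0.231] dir [-0.  0. -1.]
[ 0.242 -0.552  0.237] tip [ 0.24  -0.552  0.215] dir [-0.11 -0.01 -0.99]
[ 0.316 -0.491  0.225] tip [ 0.312 -0.493  0.203] dir [-0.2  -0.08 -0.98]
[ 0.378 -0.423  0.216] tip [ 0.372 -0.427  0.195] dir [-0.25 -0.18 -0.95]
[ 0.429 -0.35   0.21 ] tip [ 0.424 -0.357  0.19 ] dir [-0.26 -0.3  -0.92]
[ 0.471 -0.272  0.207] tip [ 0.466 -0.281  0.188] dir [-0.22 -0.43 -0.87]
[ 0.501 -0.189  0.206] tip [ 0.499 -0.201  0.188] dir [-0.12 -0.55 -0.83]
[ 0.521 -0.102  0.206] tip [ 0.521 -0.116  0.189] dir [ 0.03 -0.63 -0.78]
[ 0.527 -0.011  0.208] tip [ 0.532 -0.026  0.192] dir [ 0.2  -0.65 -0.73]
yellow [0.58415689 0.11721332]
```

Run:
```python
from fk import *
from rig import manip
import pickle
x,y,yaw=np.load("est.npy");B=boxR(yaw);C=np.array([x,y,.081])
q0=manip.get_joint_positions()
p,rv=pose(C,B,-.02,-18,1,.15,(0,0,.1));q=manip.solve_ik(p,rv);print(np.round(q,2))
print([np.round(tool(q0+s*(q-q0))[0],3).tolist() for s in np.linspace(0,1,6)])
t=manip.get_time();manip.set_joints(q)
manip.command_gripper(.062,60)
pics={}
def snap(n):
    P,r=manip.get_position(),manip.get_ee_rot();c=manip.camera("wrist");c["T"]=wristT(c,P,r);pickle.dump(c,open(n+".pkl","wb"));cv2.imwrite(f"pics/{n}.png",c["image"][:,:,::-1])
snap("w1")
p,rv=pose(C,B,-.02,-18,1,.15);manip.servo_line(p,rv,rate=.2);snap("w2")
print(manip.get_time()-t,manip.get_position(),p,manip.get_width())
```

```text
[ 0.32  0.27  1.92 -0.85  1.15  1.69]
[[0.156, -0.605, 0.253], [0.292, -0.515, 0.253], [0.395, -0.406, 0.259], [0.468, -0.283, 0.27], [0.513, -0.151, 0.287], [0.527, -0.011, 0.308]]
3.6 [ 0.52792713 -0.01124427  0.20883102] [ 0.5271874  -0.01144573  0.20778928] 0.06180344073635291
```

View pics/w1.png

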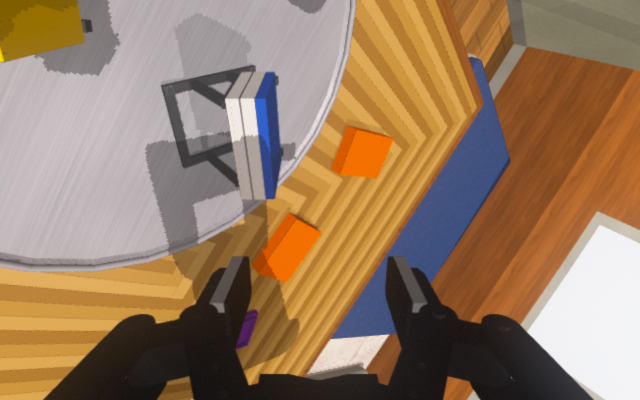

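View pics/w2.png

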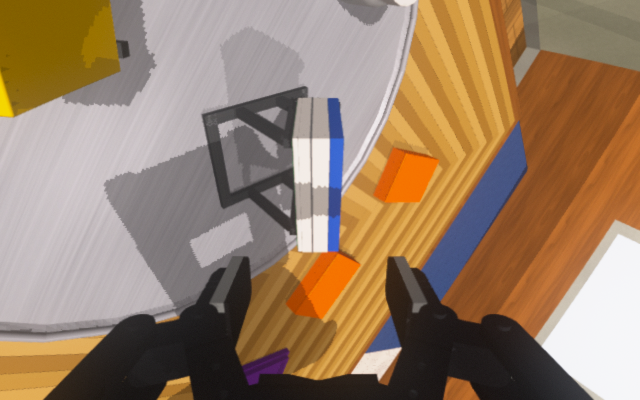

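Both wrist pictures show the blue box: at about (255,140) in w1 and (318,175) in w2. In w2 it sits roughly centred between the fingers. I'll enlarge both to read the corners.

Run:
```python
import cv2
a=cv2.imread("pics/w1.png");b=cv2.imread("pics/w2.png")
cv2.imwrite("pics/w1c.png",cv2.resize(a[60:210,205:305],None,fx=4,fy=4,interpolation=cv2.INTER_CUBIC))
cv2.imwrite("pics/w2c.png",cv2.resize(b[85:260,270:360],None,fx=3.4285714,fy=3.4285714,interpolation=cv2.INTER_CUBIC))
cv2.imwrite("pics/w2a.png",cv2.resize(b[90:150,280:360],None,fx=10,fy=10,interpolation=cv2.INTER_CUBIC))
cv2.imwrite("pics/w2b.png",cv2.resize(b[210:260,280:360],None,fx=10,fy=10,interpolation=cv2.INTER_CUBIC))
```

```text
(no output)
```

View pics/w1c.png

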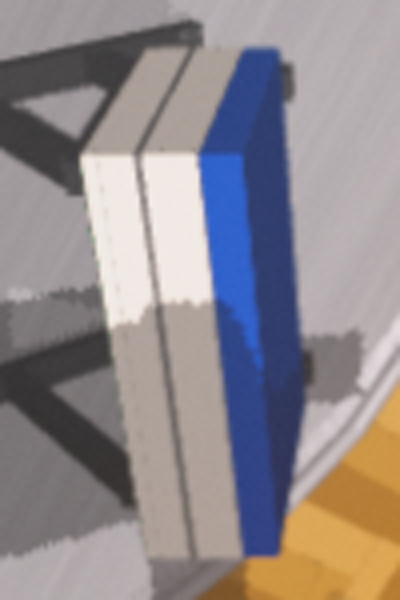

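View pics/w2a.png

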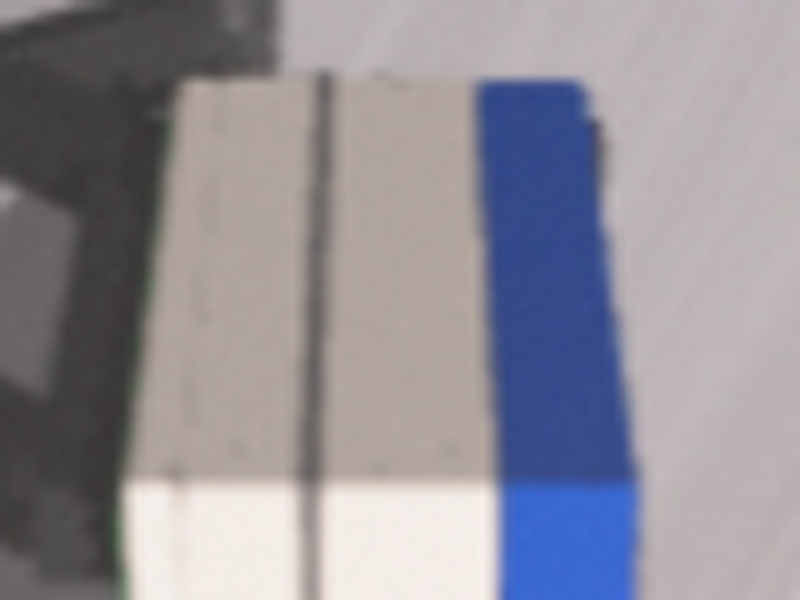

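View pics/w2b.png

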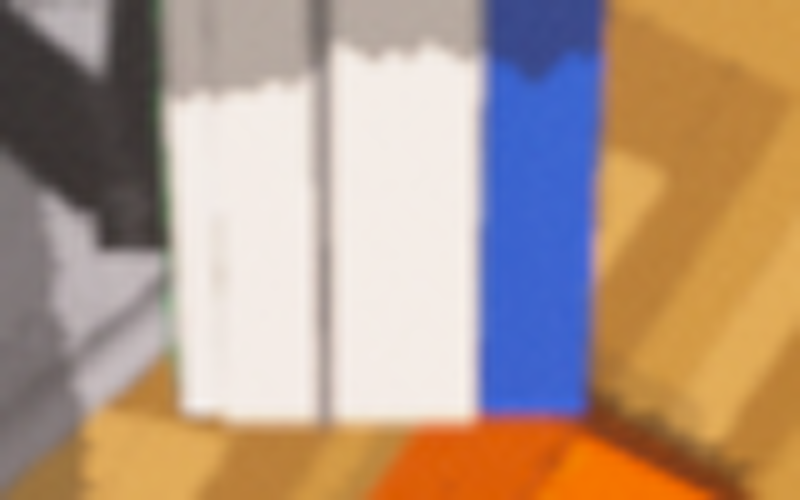

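```bash
cat > fit2.py <<'E'
from h import *
import pickle
w1=pickle.load(open("w1.pkl","rb"));w2=pickle.load(open("w2.pkl","rb"))
un=lambda l,s,o:(np.array(l,float)+.5)/s-.5+o
K=np.array([(-40,55,-18),(-40,55,8),(-40,55,18),(40,55,-18),(40,55,8),(40,55,18),(-40,-55,-18),(-40,-55,8),(-40,-55,18)])/1e3
p1=un([(82,153),(200,155),(243,155),(148,48),(238,50),(278,48),(148,557),(243,555),(278,553)],4,(205,60))
p2=np.r_[un([(120,480),(498,483),(635,483),(178,80),(478,82),(580,82)],10,(280,90)),un([(180,415),(480,420),(587,415)],10,(280,210))]
def f(v):
    B=boxR(v[3]);W=v[:3]+K@B.T
    return np.r_[(proj(W,w1,w1["T"])-p1).ravel(),(proj(W,w2,w2["T"])-p2).ravel()]
s=least_squares(f,[.567,-.121,.081,-.8]);print(s.x,np.degrees(s.x[3]),s.cost)
print(np.round(s.fun.reshape(-1,2),1).tolist())
g=least_squares(lambda w:f([w[0],w[1],.081,w[2]]),s.x[[0,1,3]]);print(g.x,np.degrees(g.x[2]),g.cost)
# free rotation
def f6(v):
    B=boxR(g.x[2])@R.from_rotvec(v[3:]).as_matrix();W=v[:3]+K@B.T
    return np.r_[(proj(W,w1,w1["T"])-p1).ravel(),(proj(W,w2,w2["T"])-p2).ravel()]
h=least_squares(f6,[*s.x[:3],0,0,0]);print(h.x[:3],np.degrees(h.x[3:]),h.cost)
np.save("est2.npy",g.x)
E
python3 fit2.py
```

```text
[ 0.56803534 -0.12238629  0.07980863 -0.8039412 ] -46.06243783599043 4.632085095877135
[[-0.4, 0.6], [-0.5, -0.1], [0.1, -0.1], [-0.4, 0.1], [1.3, -0.6], [0.7, -0.1], [-0.6, 0.0], [-0.1, 0.5], [0.6, 1.0], [0.4, 0.6], [-0.1, 0.3], [0.5, 0.3], [0.0, -0.2], [-0.6, -0.4], [0.5, -0.4], [-0.1, -0.3], [-0.8, -0.8], [-0.3, -0.4]]
[ 0.56799496 -0.12134621 -0.80330501] -46.02598702023227 5.8453832673728785
[ 0.5679478  -0.12250954  0.07977321] [-0.08913981  0.12812066 -0.3480173 ] 3.8938940489876654
```

```bash
cat > plan.py <<'E'
from fk import *
from rig import manip
C=np.array([.568,-.1218,.0805]);B=boxR(-.8034)
K=np.array([(sx*.04,sy*.055,sz*.018) for sx in(1,-1) for sy in(1,-1) for sz in(1,-1)])
def box_in_tool(th,sg,gx=-.02):
    p,rv=pose(C,B,gx,th,sg);T=R.from_rotvec(rv).as_matrix();return (C+K@B.T-p)@T
if __name__=="__main__":
  for th in(-18,-22):
    kt=box_in_tool(th,1)
    for h in(.12,.18,.24):
      qa=manip.solve_ik(*pose(C,B,-.02,th,1,0,(0,0,h)));qb=manip.solve_ik(*pose(C,B,-.02,-th,-1,0,(0,0,h)))
      print(th,h,None if qa is None else np.round(qa,2),None if qb is None else np.round(qb,2))
      if qa is None or qb is None: continue
      for s in np.linspace(0,1,9):
        q=qa+s*(qb-qa);p,T,pts=tool(q);W=p+kt@T.T
        print('  ',np.round(p,2),'dir',np.round(T[:,0],2),'boxmin',round(W[:,2].min(),3),'ymax',round(W[:,1].max(),2),'xmin',round(W[:,0].min(),2),'el',np.round(pts[2],2))
E
python3 plan.py
```

```text
-18 0.12 [ 0.12  0.42  1.96 -1.02  0.91  1.76] [-0.16  0.27  2.23  4.01  0.16 -0.38]
   [ 0.56 -0.11  0.22] dir [ 0.2  -0.65 -0.73] boxmin 0.158 ymax -0.06 xmin 0.5 el [0.33 0.05 0.61]
   [ 0.49 -0.03  0.15] dir [-0.01 -0.28 -0.96] boxmin 0.08 ymax 0.02 xmin 0.43 el [0.32 0.04 0.61]
   [0.48 0.08 0.15] dir [ 0.01  0.16 -0.99] boxmin 0.066 ymax 0.12 xmin 0.42 el [0.31 0.03 0.61]
   [0.53 0.14 0.18] dir [ 0.24  0.45 -0.86] boxmin 0.1 ymax 0.2 xmin 0.47 el [0.29 0.02 0.61]
   [0.59 0.14 0.23] dir [ 0.54  0.5  -0.68] boxmin 0.158 ymax 0.21 xmin 0.54 el [0.28 0.01 0.62]
   [0.64 0.08 0.27] dir [ 0.77  0.32 -0.56] boxmin 0.201 ymax 0.14 xmin 0.61 el [ 0.27 -0.    0.62]
   [ 0.65 -0.01  0.27] dir [ 0.84  0.05 -0.54] boxmin 0.211 ymax 0.05 xmin 0.61 el [ 0.25 -0.01  0.62]
   [ 0.61 -0.08  0.25] dir [ 0.77 -0.16 -0.62] boxmin 0.189 ymax -0.02 xmin 0.56 el [ 0.24 -0.02  0.62]
   [ 0.56 -0.11  0.22] dir [ 0.65 -0.23 -0.73] boxmin 0.158 ymax -0.06 xmin 0.5 el [ 0.23 -0.02  0.62]
-18 0.18 [ 0.12  0.32  1.93 -0.94  0.98  1.62] [-0.16  0.14  2.18 -1.05  0.14 -1.62]
   [ 0.56 -0.11  0.28] dir [ 0.2 
[... 2265 characters left out ...]
  [0.5  0.12 0.16] dir [ 0.12  0.36 -0.92] boxmin 0.077 ymax 0.16 xmin 0.44 el [0.3  0.01 0.61]
   [0.56 0.13 0.2 ] dir [ 0.39  0.48 -0.79] boxmin 0.121 ymax 0.19 xmin 0.5 el [0.29 0.   0.61]
   [0.61 0.09 0.23] dir [ 0.63  0.4  -0.66] boxmin 0.164 ymax 0.15 xmin 0.57 el [ 0.27 -0.01  0.62]
   [0.63 0.02 0.25] dir [ 0.77  0.19 -0.6 ] boxmin 0.186 ymax 0.08 xmin 0.6 el [ 0.25 -0.02  0.62]
   [ 0.6  -0.06  0.24] dir [ 0.78 -0.03 -0.63] boxmin 0.181 ymax -0.0 xmin 0.56 el [ 0.24 -0.03  0.62]
   [ 0.56 -0.11  0.22] dir [ 0.68 -0.17 -0.71] boxmin 0.158 ymax -0.06 xmin 0.5 el [ 0.22 -0.03  0.62]
-22 0.18 [ 0.13  0.35  1.89 -0.93  1.06  1.63] None
-22 0.24 [ 0.13  0.27  1.85 -0.88  1.14  1.51] None
```

```bash
cat > plan2.py <<'E'
from plan import *
def paths(th=-18,hA=.24,hB=.09,dq2=.4,dq3=0.):
    qg=manip.solve_ik(*pose(C,B,-.02,th,1)); qe=manip.solve_ik(*pose(C,B,-.02,-th,-1))
    qA=manip.solve_ik(*pose(C,B,-.02,th,1,0,(0,0,hA)))
    qB=manip.solve_ik(*pose(C,B,-.02,-th,-1,0,(0,0,hB)))
    qM=None if qB is None else np.array(qB)-[0,dq2,dq3,0,0,0]
    return qg,qA,qM,qB,qe
if __name__=="__main__":
  for th in(-16,-18,-20):
    for hB in (.06,.09): print(th,hB,[None if q is None else np.round(q,2) for q in paths(th,hB=hB)[3:]])
  th=-18
  qg,qA,qM,qB,qe=paths(th,dq2=.45);kt=box_in_tool(th,1)
  for a,b in((qA,qM),(qM,qB),(qB,qe)):
    print(np.round(a,2),np.round(b,2))
    for s in np.linspace(0,1,9):
        q=a+s*(b-a);p,T,pts=tool(q);W=p+kt@T.T
        print('  ',np.round(p,2),'dir',np.round(T[:,0],2),'boxmin',round(W[:,2].min(),3),'y',round(W[:,1].min(),2),round(W[:,1].max(),2),'x',round(W[:,0].min(),2),'wr',np.round(pts[3],2))
E
python3 plan2.py
```

```text
-16 0.06 [array([-0.14,  0.41,  2.24,  3.75,  0.29, -0.09]), array([-0.14,  0.57,  2.25,  3.55,  0.43,  0.13])]
-16 0.09 [array([-0.14,  0.34,  2.23,  3.96,  0.23, -0.3 ]), array([-0.14,  0.57,  2.25,  3.55,  0.43,  0.13])]
-18 0.06 [array([-0.16,  0.41,  2.25,  3.56,  0.3 ,  0.08]), array([-0.16,  0.57,  2.26,  3.42,  0.45,  0.23])]
-18 0.09 [array([-0.16,  0.34,  2.24,  3.71,  0.22, -0.08]), array([-0.16,  0.57,  2.26,  3.42,  0.45,  0.23])]
-20 0.06 [array([-0.18,  0.42,  2.26,  3.38,  0.31,  0.23]), array([-0.18,  0.57,  2.27,  3.3 ,  0.47,  0.32])]
-20 0.09 [array([-0.18,  0.34,  2.25,  3.47,  0.23,  0.14]), array([-0.18,  0.57,  2.27,  3.3 ,  0.47,  0.32])]
[ 0.12  0.24  1.88 -0.88  1.07  1.5 ] [-0.16 -0.11  2.24  3.71  0.22 -0.08]
   [ 0.56 -0.11  0.34] dir [ 0.2  -0.65 -0.73] boxmin 0.278 y -0.19 -0.06 x 0.5 wr [0.49 0.09 0.52]
   [ 0.51 -0.01  0.28] dir [ 0.1  -0.24 -0.97] boxmin 0.198 y -0.06 0.03 x 0.45 wr [0.47 0.08 0.54]
   [0.5  0.09 0.28] dir [ 0.17  0.21 -0.96] boxmin 0.196 y 0.06 0.14 x 0.44 wr [0.46 0.06 0.56]
   [0.54 0.16 0.34] dir [ 0.38  0.51 -0.77] boxmin 0.255
[... 1849 characters left out ...]
17] dir [ 0.64 -0.24 -0.73] boxmin 0.105 y -0.19 -0.06 x 0.5 wr [ 0.36 -0.07  0.36]
   [ 0.56 -0.12  0.15] dir [ 0.64 -0.24 -0.73] boxmin 0.094 y -0.19 -0.06 x 0.5 wr [ 0.37 -0.07  0.35]
   [ 0.56 -0.12  0.14] dir [ 0.64 -0.24 -0.73] boxmin 0.082 y -0.19 -0.06 x 0.5 wr [ 0.37 -0.07  0.34]
   [ 0.56 -0.12  0.13] dir [ 0.64 -0.24 -0.73] boxmin 0.071 y -0.19 -0.06 x 0.5 wr [ 0.37 -0.07  0.33]
   [ 0.56 -0.12  0.12] dir [ 0.64 -0.24 -0.73] boxmin 0.06 y -0.19 -0.06 x 0.5 wr [ 0.37 -0.07  0.32]
   [ 0.56 -0.11  0.11] dir [ 0.64 -0.23 -0.73] boxmin 0.049 y -0.19 -0.06 x 0.5 wr [ 0.37 -0.07  0.31]
   [ 0.56 -0.11  0.1 ] dir [ 0.65 -0.23 -0.73] boxmin 0.038 y -0.19 -0.06 x 0.5 wr [ 0.37 -0.07  0.3 ]
```

Run:
```python
from plan2 import *
import pickle
t=manip.get_time()
off=B[:,2]*.0007
p,rv=pose(C,B,-.02,-18,1,.06,off);manip.servo_line(p,rv,rate=.15)
p,rv=pose(C,B,-.02,-18,1,0,off);manip.servo_line(p,rv,rate=.08)
print(np.round(manip.get_contact_force(),2),manip.get_position()-p)
w=manip.command_gripper(.03,70);manip.hold(.2)
print(w,manip.get_width(),np.round(manip.get_contact_force(),2),np.round(manip.get_torque(),2),manip.get_time()-t,manip.get_time())
for n in("wrist","scene"):
    c=manip.camera(n);cv2.imwrite(f"pics/g_{n}.png",c["image"][:,:,::-1] if n=="wrist" else cv2.resize(c["image"][160:290,220:400,::-1],None,fx=4,fy=4))
```

```text
[ 0.08  0.47 -0.9 ] [4.87581421e-05 2.13939263e-05 7.28621730e-05]
False 0.035142037111366466 [-3.36  5.    4.46] [ 0.4   0.25 -0.12] 2.2083 6.1083
```

View pics/g_wrist.png

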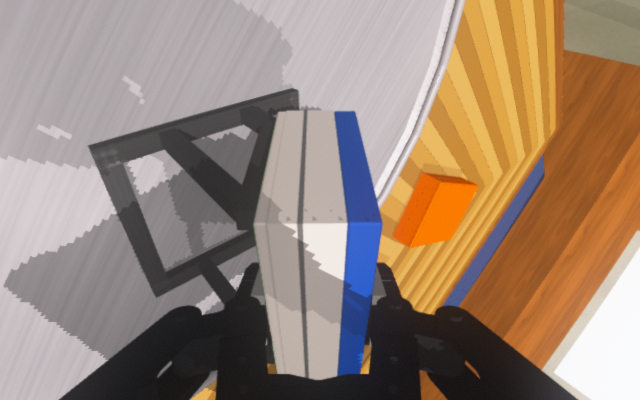

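View pics/g_scene.png

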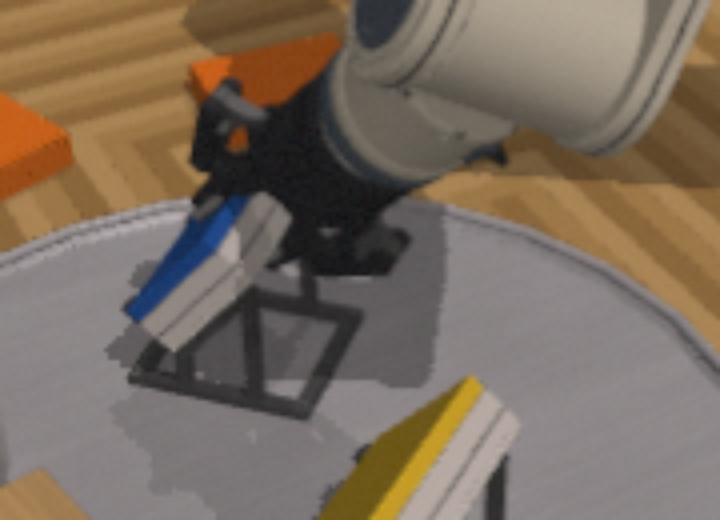

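The box is pinched lid to base. The width reads 35 mm, and in the wrist view the finger pads sit on the blue and underside faces at about (265,290) and (385,290). Next is a small lift, then the full raise.

Run:
```python
from plan2 import *
P=manip.get_position();rv=manip.get_ee_rot()
manip.servo_line(P+[0,0,.02],rate=.06);manip.hold(.15)
print(manip.get_width(),np.round(manip.get_contact_force(),2),np.round(manip.get_torque(),2))
manip.servo_line(P+[0,0,.24],rate=.2)
print(manip.get_width(),np.round(manip.get_contact_force(),2),manip.get_time(),np.round(manip.get_joint_positions(),2))
c=manip.camera("wrist");cv2.imwrite("pics/l_w.png",c["image"][:,:,::-1])
```

```text
0.035094528139821855 [-0.01  0.4  -2.83] [ 0.55  0.22 -0.01]
0.03554909476701651 [-1.44 -0.43 -2.76] 8.1 [ 0.12  0.24  1.88 -0.88  1.07  1.5 ]
```

View pics/l_w.png

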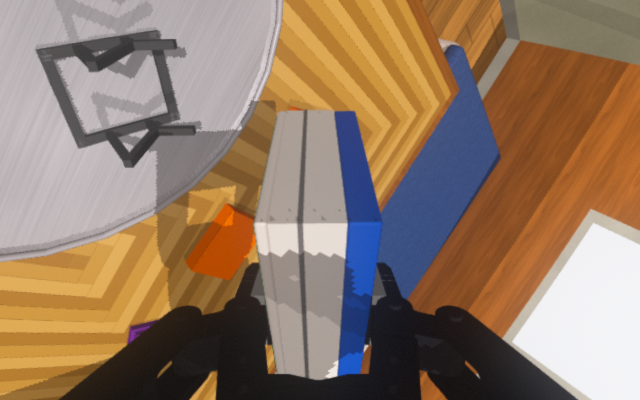

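The box is closed and has not shifted in the hand: its corners are still at (255,222), (380,221) and (355,112), as before the lift. Now the swing.

Run:
```python
from plan2 import *
qg,qA,qM,qB,qe=paths(-18,hB=.07,dq2=.45)
print(np.round(qM,2),np.round(qB,2))
t=manip.get_time()
q0=manip.get_joint_positions()
for s in(.25,.5,.75,1): pass
manip.set_joints(qM)
print(manip.get_width(),np.round(manip.get_contact_force(),2),manip.get_time()-t,np.abs(manip.get_joint_positions()-qM).max())
c=manip.camera("wrist");cv2.imwrite("pics/m_w.png",c["image"][:,:,::-1])
manip.set_joints(qB);manip.hold(.2)
print(manip.get_width(),np.round(manip.get_contact_force(),2),np.round(manip.get_torque(),2),manip.get_time(),manip.get_position())
import pickle
P,r=manip.get_position(),manip.get_ee_rot();c=manip.camera("wrist");c["T"]=wristT(c,P,r);pickle.dump(c,open("b.pkl","wb"));cv2.imwrite("pics/b_w.png",c["image"][:,:,::-1])
c=manip.camera("scene");cv2.imwrite("pics/b_s.png",cv2.resize(c["image"][130:290,220:400,::-1],None,fx=3.5,fy=3.5))
```

```text
[-0.16 -0.06  2.25  3.6   0.27  0.03] [-0.16  0.39  2.25  3.6   0.27  0.03]
0.035299211732499426 [ 0.03  0.25 -2.35] 3.7166999999999994 0.0003042362205731841
0.03524779320193785 [ 0.   -0.68 -2.57] [ 0.24  0.55 -0.03] 13.1417 [ 0.55775353 -0.11197116  0.16949899]
```

View pics/b_w.png

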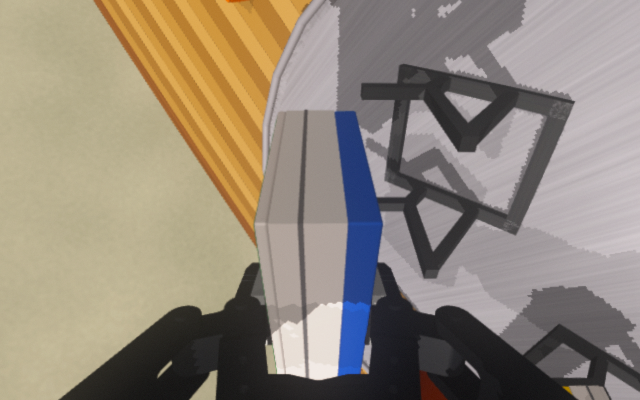

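View pics/b_s.png

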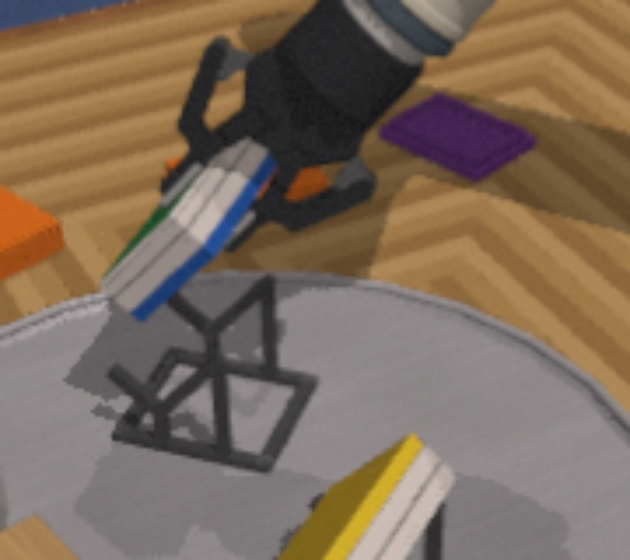

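The box is upside down (green out, blue towards the stand), closed, with its corners unchanged in the hand. The stand is fully visible in b_w: upper bar ends at about (467,148) and (430,275), lips at (362,92) and (378,204). I'll use that to check the alignment before lowering.

```bash
cat > st.py <<'E'
from plan import *
import pickle
c=pickle.load(open("b.pkl","rb"))
im=c["image"][:,:,::-1]
o=(350,55);s=5
big=cv2.resize(im[55:175,350:510],None,fx=s,fy=s,interpolation=cv2.INTER_CUBIC)
o2=(350,180);big2=cv2.resize(im[180:290,350:510],None,fx=s,fy=s,interpolation=cv2.INTER_CUBIC)
for b,oo,sg in((big,o,1),(big2,o2,-1)):
    for y in(40,48):
        for z in (-18,-26):
            a=proj(C+B@(np.array([[-26,sg*y,z],[40,sg*y,z]])/1e3).T.T if 0 else C+(np.array([[-26,sg*y,z],[40,sg*y,z]])/1e3)@B.T,c,c["T"])
            q=((a-oo+.5)*s-.5).astype(int)
            cv2.line(b,tuple(map(int,q[0])),tuple(map(int,q[1])),(0,0,255) if z==-18 else (0,200,0),1)
        a=proj(C+(np.array([[40,sg*y,-18],[40,sg*y,20]])/1e3)@B.T,c,c["T"]);q=((a-oo+.5)*s-.5).astype(int)
        cv2.line(b,tuple(map(int,q[0])),tuple(map(int,q[1])),(255,0,255),1)
cv2.imwrite("pics/st1.png",big);cv2.imwrite("pics/st2.png",big2)
E
python3 st.py
```

```text
(no output)
```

View pics/st1.png

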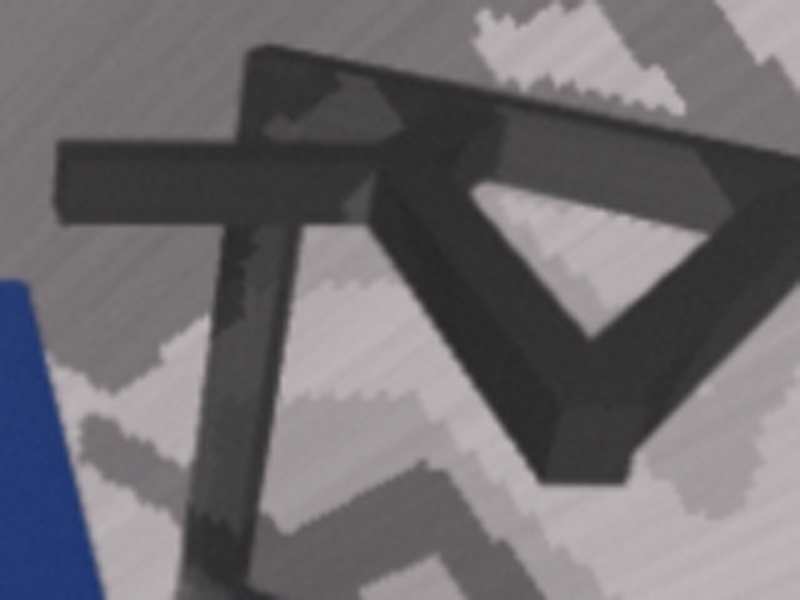

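View pics/st2.png

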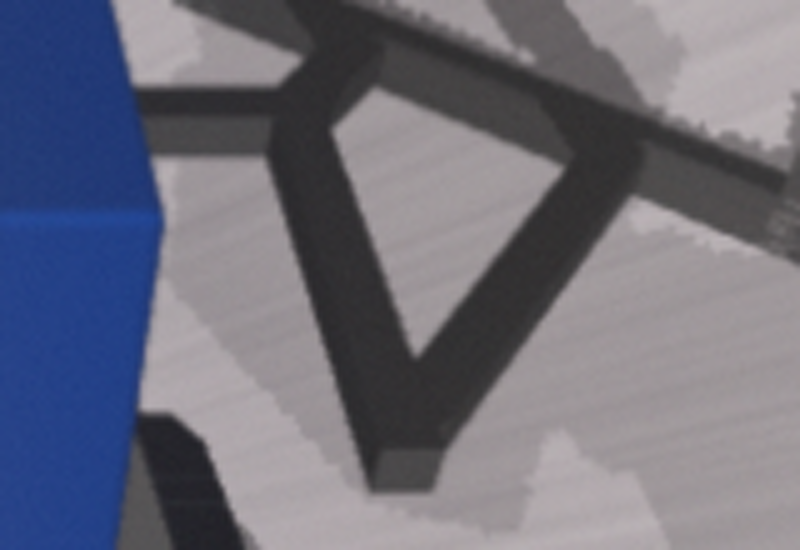

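Run:
```python
from plan import *
import pickle
c=pickle.load(open("b.pkl","rb"))
for sg in(1,-1):
  for n,k in dict(endtop_in=(-26,40,-18),endtop_out=(-26,48,-18),endbot_in=(-26,40,-26),endbot_out=(-26,48,-26),lipfoot_in=(40,40,-18),lipfoot_out=(40,48,-18),liptop_in=(40,40,20),liptop_out=(40,48,20)).items():
    k=np.array(k)/1e3*[1,sg,1];print(sg,n,np.round(proj(C+B@k,c,c["T"])[0],1))
```

```text
1 endtop_in [425.7 267.8]
1 endtop_out [423.2 276.6]
1 endbot_in [438.8 267.7]
1 endbot_out [436.  276.5]
1 lipfoot_in [404.2 201.6]
1 lipfoot_out [402.6 209.9]
1 liptop_in [353.9 201.6]
1 liptop_out [353.3 209.9]
-1 endtop_in [457.7 149.9]
-1 endtop_out [461.8 134.2]
-1 endbot_in [474.6 150. ]
-1 endbot_out [479.2 134.3]
-1 lipfoot_in [422.9  98.5]
-1 lipfoot_out [425.1  85.7]
-1 liptop_in [361.6  98.1]
-1 liptop_out [362.5  85.3]
```

Run:
```python
import cv2
b=cv2.imread("pics/b_w.png")
cv2.imwrite("pics/bb1.png",cv2.resize(b[100:130,260:390],None,fx=6,fy=6,interpolation=cv2.INTER_CUBIC))
cv2.imwrite("pics/bb2.png",cv2.resize(b[205:240,245:395],None,fx=5.3,fy=5.3,interpolation=cv2.INTER_CUBIC))
cv2.imwrite("pics/bb3.png",cv2.resize(b[350:385,255:375],None,fx=6.5,fy=6.5,interpolation=cv2.INTER_CUBIC))
```

```text
(no output)
```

View pics/bb1.png

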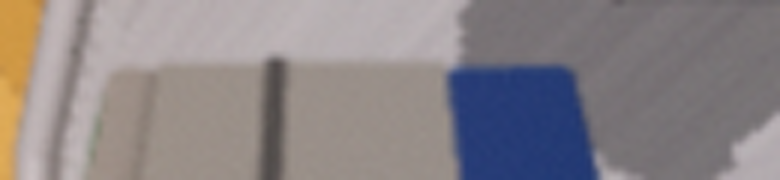

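View pics/bb2.png

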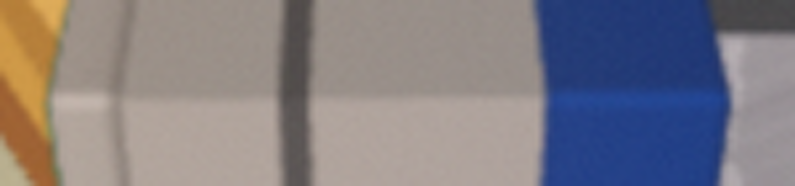

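View pics/bb3.png

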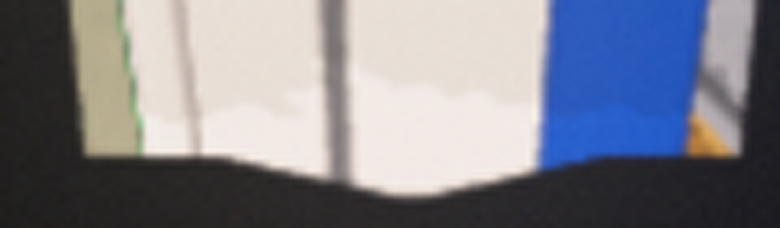

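```bash
cat > rel.py <<'E'
from plan import *
import pickle
c=pickle.load(open("b.pkl","rb"))
M=np.array(c["mount"]);Tt=c["T"]@np.linalg.inv(M)  # tool in world
# box in tool
K=np.array([(40,55,-18),(40,55,8),(40,55,18),(-40,55,-18),(-40,55,8),(-40,55,18)])/1e3
px=np.array([(278.3,111.3),(335,111),(355.5,111.1),(254.8,223.3),(348,223.1),(382.4,223.3)])
ed=np.array([(276.5,373),(338.4,373),(361.2,373)])
p0,rv0=pose(C,B,-.02,18,-1);R0=R.from_rotvec(rv0).as_matrix();Bf=B@np.diag([1,-1,-1])
R_bt0=R0.T@Bf;t_bt0=R0.T@(C-p0)
def box(v):
    Rb=R_bt0@R.from_rotvec(v[3:6]).as_matrix();tb=t_bt0+v[:3];return Rb,tb
def f(v):
    Rb,tb=box(v);a=proj(tb+K@Rb.T,c,M)-px
    E=np.array([(-.04,v[6],z) for z in(-.018,.008,.018)]);e=proj(tb+E@Rb.T,c,M)-ed
    return np.r_[a.ravel(),e.ravel()]
s=least_squares(f,[0]*6+[-.02],x_scale=[.001]*3+[.01]*3+[.01]);print("box d(tool mm)",np.round(s.x[:3]*1e3,2),"rot deg",np.round(np.degrees(s.x[3:6]),2),"edge y",s.x[6],s.cost);print(np.round(s.fun,1))
# stand
S=np.array([(-26,-48,-18),(-26,-40,-18),(-26,-40,-26),(-26,-48,-26),(40,-40,-18),(40,-40,20),(-26,40,-18),(-26,48,-18),(-26,48,-26),(-26,40,-26),(40,40,-18)])/1e3
sp=np.array([(461.6,135.5),(459,151.4),(475.4,151.6),(478,135),(424.5,100),(362,99.4),(426.7,270),(424,278),(436.6,278),(439,269.6),(404,203)])
g=lambda v:(proj(v[:3]+S@boxR(v[3]).T,c,c["T"])-sp).ravel()
k=least_squares(g,[*C,-.8034],loss="soft_l1",x_scale=[.001]*3+[.01]);print("stand d mm",np.round((k.x[:3]-C)*1e3,2),"in box axes",np.round(B.T@(k.x[:3]-C)*1e3,2),"yaw",np.degrees(k.x[3]+.8034));print(np.round(k.fun.reshape(-1,2),1).tolist())
E
python3 rel.py
```

```text
box d(tool mm) [ 0.96 -0.19  0.82] rot deg [-0.13  0.41 -0.04] edge y -0.03001744896791171 2.276728028634445
[ 0.5  0.2 -0.5  0.2  0.4  0.  -0.7  0.4 -0.4 -0.   1.1 -0.5  0.8  0.3
 -0.8 -0.1 -0.4 -0.4]
stand d mm [-0.18  0.77  0.67] in box axes [-0.95  0.4  -0.09] yaw 0.19070297227242758
[[0.6, 0.1], [-0.9, -0.0], [-0.3, -0.2], [1.7, 0.7], [-1.4, -0.3], [-0.3, 0.1], [-0.4, -0.6], [-0.1, 0.2], [0.1, 0.1], [0.5, -0.3], [0.6, -0.1]]
```

Image check: the stand and the box in hand both agree with the model to within about 1 mm and 0.4°. I'll apply a small correction and lower with force checks.

Run:
```python
from plan import *
off=B@np.array([-.001,-.0005,0])
p,rv=pose(C,B,-.02,18,-1)
manip.servo_line(p+off+[0,0,.012],rv,rate=.08);manip.hold(.2)
f0=manip.get_contact_force();print(np.round(f0,2),manip.get_time())
for h in np.arange(.010,-.0045,-.001):
    manip.servo_line(p+off+[0,0,h],rv,rate=.03);manip.hold(.05)
    d=B.T@(manip.get_contact_force()-f0);print(round(h*1e3),np.round(d,1))
    if np.linalg.norm(d)>7:break
print(manip.get_width(),manip.get_time())
c=manip.camera("wrist");cv2.imwrite("pics/d_w.png",c["image"][:,:,::-1])
for n in("scene","side"):
    c=manip.camera(n);im=c["image"][160:290,220:400] if n=="scene" else c["image"][150:260,220:360]
    cv2.imwrite(f"pics/d_{n}.png",cv2.resize(im[:,:,::-1],None,fx=4,fy=4,interpolation=cv2.INTER_CUBIC))
```

```text
[ 0.64 -0.55 -2.1 ] 14.3083
10 [-1.   0.4 -0.9]
9 [-0.8  0.   0.3]
8 [-0.4 -0.1 -0.7]
7 [-0.   0.3 -1.7]
6 [ 0.4  0.5 -0.7]
5 [-1.3 -0.5 -1.2]
4 [-0.2  0.8 -0.1]
3 [-0.2  0.4  0.3]
2 [ 0.2  0.  -1.1]
1 [-0.4 -0.1 -1. ]
0 [-0.3  0.1 -0.3]
-1 [-7.7 -3.   1.7]
0.0351924473703099 17.9083
```

View pics/d_w.png

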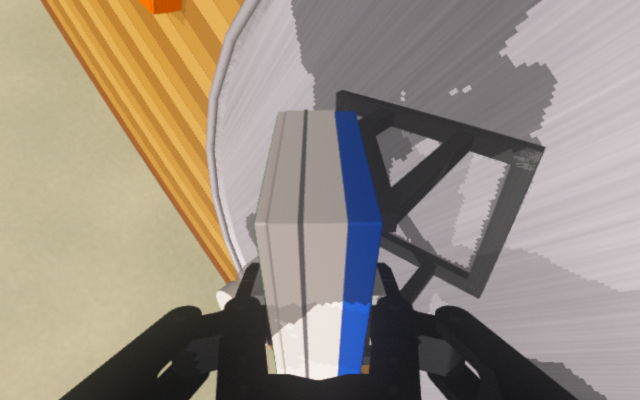

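View pics/d_scene.png

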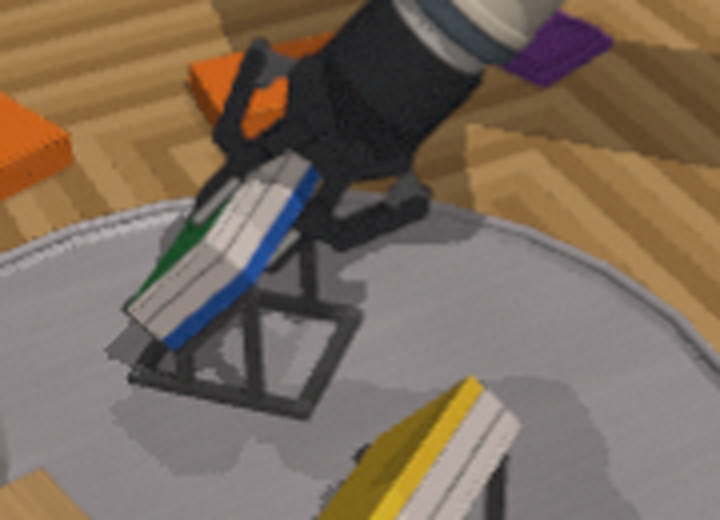

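Run:
```python
from plan import *
P=manip.get_position();rv=manip.get_ee_rot()
f0=manip.get_contact_force();print(np.round(B.T@f0,1),np.round(B.T@manip.get_torque(),2))
P=P-B[:,0]*.0005
for k in np.arange(0,.0026,.0005):
    manip.servo_line(P-B[:,2]*k,rv,rate=.03);manip.hold(.05)
    d=B.T@(manip.get_contact_force());print(round(k*1e3,1),np.round(d,1),np.round(B.T@manip.get_torque(),2))
    if d[2]-(-1.8)>6:break
print(manip.get_time())
```

```text
[-7.2 -3.1  0.9] [-0.04  0.09 -0.07]
0.0 [ 0.9 -0.6 -1.2] [-0.21  0.43 -0.19]
0.5 [ 2.1 -1.1  1.8] [-0.08  0.1  -0.41]
1.0 [ 2.  -3.6  4.7] [-0.05 -0.25 -0.59]
18.9583
```

Both contacts have been felt: the lip, then the bars. Now I release and back off.

Run:
```python
from plan import *
import pickle
manip.command_gripper(.060,20);manip.hold(.3)
print(manip.get_width(),np.round(manip.get_contact_force(),2),manip.get_time())
P,r=manip.get_position(),manip.get_ee_rot();c=manip.camera("wrist");cv2.imwrite("pics/r_w.png",c["image"][:,:,::-1])
T=R.from_rotvec(r).as_matrix();a=T[:,0]
manip.servo_line(P-.03*a,r,rate=.08)
print(np.round(manip.get_contact_force(),2))
manip.servo_line(P-.12*a,r,rate=.2);manip.hold(.1)
P,r=manip.get_position(),manip.get_ee_rot();c=manip.camera("wrist");c["T"]=wristT(c,P,r);pickle.dump(c,open("e.pkl","wb"));cv2.imwrite("pics/e_w.png",c["image"][:,:,::-1])
for n in("scene","side"):
    c=manip.camera(n);im=c["image"][160:290,220:400] if n=="scene" else c["image"][150:260,220:360]
    pickle.dump(c,open(n+"_e.pkl","wb"))
    cv2.imwrite(f"pics/e_{n}.png",cv2.resize(im[:,:,::-1],None,fx=4,fy=4,interpolation=cv2.INTER_CUBIC))
print(manip.get_time())
```

```text
0.059602431065555204 [ 0.67 -0.1   0.41] 19.625
[-0.55  0.03 -0.2 ]
21.05
```

View pics/e_w.png

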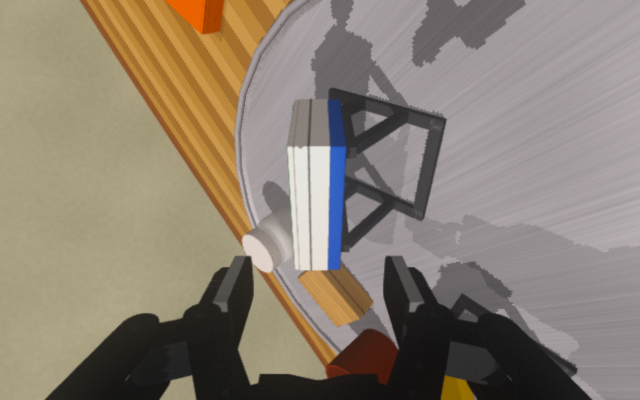

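View pics/e_scene.png

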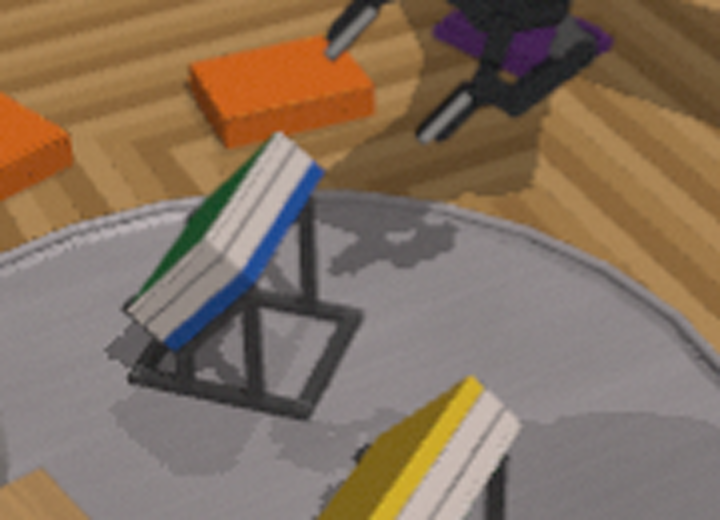

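View pics/e_side.png

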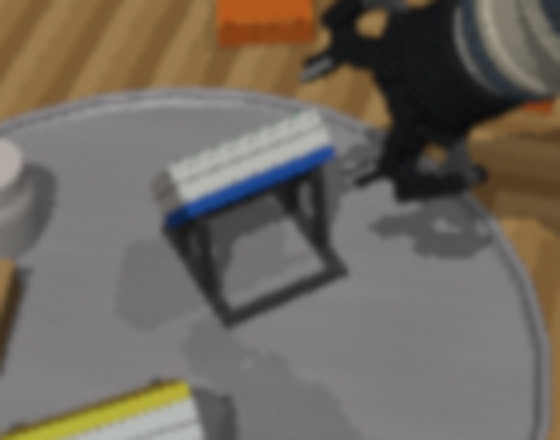

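The box sits in its stand with the green side out and the blue lid on the bars, shut (e_scene: green at (205,220), blue edge at (250,265)). The yellow box looks unmoved. I'll check the seating numerically.

Run:
```python
import cv2
b=cv2.imread("pics/e_w.png")
cv2.imwrite("pics/ea.png",cv2.resize(b[90:160,280:355],None,fx=8,fy=8,interpolation=cv2.INTER_CUBIC))
cv2.imwrite("pics/eb.png",cv2.resize(b[225:280,280:355],None,fx=8,fy=8,interpolation=cv2.INTER_CUBIC))
```

```text
(no output)
```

View pics/ea.png

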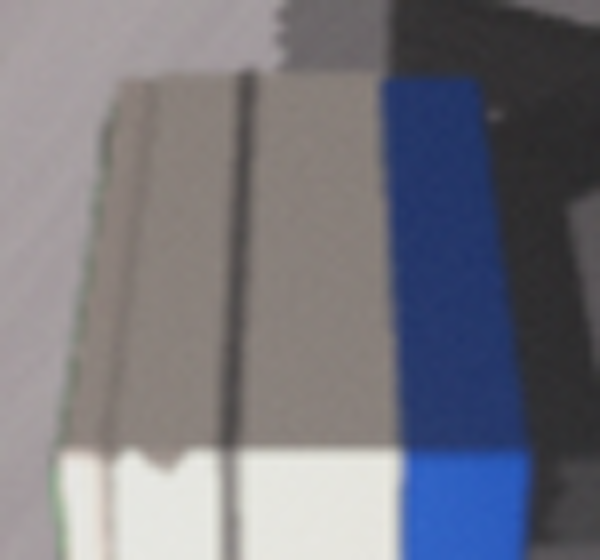

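View pics/eb.png

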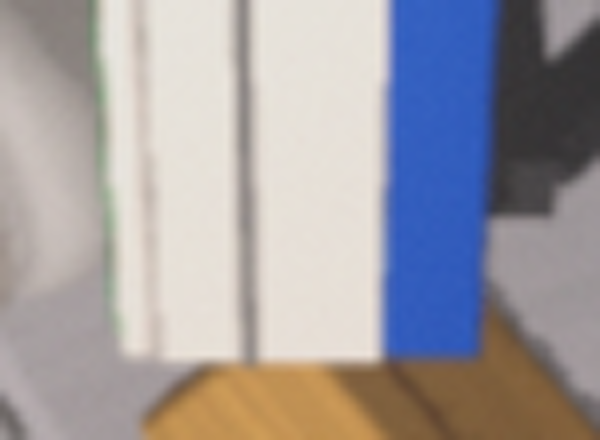

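Run:
```python
from plan import *
import pickle
c=pickle.load(open("e.pkl","rb"))
un=lambda l,s,o:(np.array(l,float)+.5)/s-.5+o
K=np.array([(x,y,z) for x,y in((40,55),(-40,55),(-40,-55)) for z in(-18,8,18)])/1e3
px=np.r_[un([(117,78),(383,77),(480,77),(57,450),(402,450),(528,450)],8,(280,90)),un([(118,358),(385,360),(478,358)],8,(280,225))]
Bf=B@np.diag([1,-1,-1])
def f(v): return (proj(C+v[:3]+K@(Bf@R.from_rotvec(v[3:]).as_matrix()).T,c,c["T"])-px).ravel()
s=least_squares(f,[0]*6,x_scale=[.001]*3+[.01]*3)
print("offset in stand axes mm",np.round(B.T@s.x[:3]*1e3,2),"rot deg",np.round(np.degrees(s.x[3:]),2),s.cost);print(np.round(s.fun.reshape(-1,2),1).tolist())
# predicted vs original stand corners with orig fits: side/scene comparision of yellow
a=cv2.imread("pics/scene0.png")[:,:,::-1].astype(int);b=pickle.load(open("scene_e.pkl","rb"))["image"].astype(int)
d=np.abs(a-b).sum(2);print("yellow diff px>60:",(d[262:330,290:352]>60).sum())
```

```text
offset in stand axes mm [0.46 0.31 0.01] rot deg [-0.12 -0.13 -0.3 ] 0.523022243555429
[[0.3, -0.1], [-0.4, -0.0], [0.0, -0.0], [0.1, 0.0], [-0.4, -0.0], [0.3, -0.0], [0.3, 0.1], [-0.6, -0.1], [0.3, 0.1]]
yellow diff px>60: 37
```

Run:
```python
import cv2,numpy as np
from rig import manip
for n in("scene","side"):
    a=cv2.imread(f"pics/{n}0.png");b=np.ascontiguousarray(manip.camera(n)["image"][:,:,::-1])
    for i in(a,b):
        h=cv2.cvtColor(i,cv2.COLOR_BGR2HSV);m=cv2.inRange(h,(24,190,90),(34,255,255));m[:240]=0;m[:,360:]=0;m[:,:200]=0
        y,x=np.nonzero(m);print(n,len(x),x.mean().round(2),y.mean().round(2),x.min(),x.max(),y.min(),y.max())
print(manip.get_time(),np.round(manip.get_contact_force(),2));manip.sign_off()
```

```text
scene 160 324.54 274.87 312 339 255 292
scene 167 324.64 274.63 311 339 255 292<stdin>:7: RuntimeWarning: Mean of empty slice.
  ret = ret.dtype.type(ret / rcount)
Traceback (most recent call last):
ValueError: zero-size array to reduction operation minimum which has no identity
```

The yellow lid has not moved in the scene view: its centroid is at (324.5,274.9), now (324.6,274.6). The side-view mask was empty because of a poor threshold, so that view gave no comparison, and the script stopped there before handing in. I hand in now.

```bash
python3 -c "
from rig import manip
print(manip.get_time(),manip.get_contact_force());manip.sign_off()"
```

```text
21.15 [0.06474755 0.07380845 0.03965312]
the job is handed in; nothing more can be done
```

I turned the blue-lidded pill box over and put it back in its own stand, with the green underside facing out and the blue lid against the bars. I handed the job in at 21.2 s on the robot's clock.

**How:** I pinched lid and base together at 70 N, with the fingers 18° off the box's +x because the arm could not reach the straight pose. I lifted the box, swung it half a turn, lowered it until it touched the lip and the bars, then let go and backed off about 12 cm.

**Last checks:**
- **Seating:** a fit to the last wrist picture puts the box within about 0.5 mm and 0.3° of the seat.
- **Lid:** it looked shut in every picture I viewed, and the grip width stayed at 35 mm through the turn.
- **Contact:** the force on the tool at hand-in was about zero.
- **Yellow box:** its lid is in the same place in the scene view (centre within 0.3 pixel). 37 pixels around it had changed; I took them for the arm's shadow but did not look closer. The same check in the side view failed because my colour threshold matched nothing, so that view confirmed nothing.

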